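Wedge the plate bed up level

TASK

The hinged plate bed in the green cradle has dropped at its open edge. Take the beech wedge, slide it thin end first along the packing boards under the middle of that edge, and push it in gently, feeling the load, until the bed has come up level against its two rubber-faced stop lugs and the wedge is clearly tight under it, but not forced. Leave the wedge there, let go, and do not disturb the other things on the bench.

Things in the scene. Friction and masses are not known exactly. Their poses are not given: they have to be found in the camera images.
- cradle: fixed green cradle, 215 deep, 250 wide, 47 high. Origin on the bench under the middle of the bed's open edge; x points level from there under the bed to its hinge (the way the wedge is pushed), y along the edge, z up. Cheeks stand at y = +-105 to 123; a stop lug with a rubber buffer reaches in over each front corner to y = +-89. Between the cheeks lie the packing boards
- packing_end (a point): on the bench (z = 0) under the near end of the packing boards, 180 mm in front of the open edge (cradle x = -180, y = 0). The boards (brown and grey, 110 wide) run from here to cradle x = 160; in all they are 3 to 8 mm thick, which differs from job to job and is not measured; waxed, friction 0.25. So how far the wedge must go is felt: thin end some 75 to 118 mm past the edge
- bed: aluminium bed with a copper plate clamped on top, 180 deep, 200 wide, 10 thick (19 with clamps), 1.2 to 1.65 kg. Origin on its hinge at cradle x = 180, z = 28.5; its axes equal the cradle's when level. Its open edge starts 8 mm low (2.6 degrees), resting, and swings up freely until level, where the buffers stop it. Friction of its underside 0.25
- bed_edge (a point): middle of the lower line of the bed's open edge, where the wedge goes under: at first 15.4 mm above the bench, 23.5 mm when level (the buffers give under 1 mm more)
- wedge: the loose wedge, pale beech, 165 long, 36 wide, 56 to 91 g. Flat underside. Origin under the middle of its heel; x towards the thin end, z up. The heel (x = -17.5 to 17.5) is a parallel block 23.5 high; from x = 17.5 to 147.5 the top slopes evenly down to 4 mm (0.15 mm per mm). It stays by friction when let go
- wedge_grip (a point): centre of the wedge's heel, 11.75 mm above its underside; grip here across the 36 mm width (wedge's y). On the packing the push is some 4 to 10 N while the wedge only lifts the bed, and then rises by some 3 N per mm once the bed is on its buffers. Pushed with 15 to 19 N it is tight; above 21 N it is being forced
- wedge_tip (a point): middle of the wedge's thin end, on its underside, 147.5 mm from the heel's middle
- knife_a: bystander: ink knife (lying on white paper), wooden handle 105 x 20 x 15, steel blade 100 long; origin at the joint of handle and blade, underside
- knife_b: bystander: shorter ink knife on the paper, wooden handle 105 x 20 x 15, steel blade 70 long; origin at the joint of handle and blade, underside
- parallel: bystander: bright steel bar, 120 x 30 x 20, has no taper and is not used; origin under its centre
- tin: bystander: ink tin with blue band, 90 diameter, 78 high; origin under its centre
- jar: bystander: glass jar with white lid, 72 diameter, 101 high; origin under its centre
- bottle: bystander: dark plastic bottle, 75 x 55 x 152 high; origin under its centre
- brayer: bystander: hand ink roller, dark roller 44 diameter 110 long, wooden handle, 180 long in all, lying; origin under the roller's middle
Mind the look-alikes: they are no part of the job. What is shaped like the wedge but pink or turquoise is not meant.

How it is judged:
By the outcome, as a careful person would: the job done as asked, in the order asked, and still so for the second after the job is handed in, with the robot touching nothing.
It also fails if it takes over 72 s, if anything falls off the work surface, if the arm or the gripper's body presses on something with over 40 N, if the wrist force passes 120 N, or if a joint passes its speed limit or range.

ROBOT

A 6-joint arm with a two-finger parallel gripper is mounted at the origin on the work surface. World frame = base frame: x ahead of the robot, y to its left, z up, the work surface at z = 0. Lengths are in m, angles in rad, forces in N, time in s.
With the tool pointing down it reaches from about 0.3 to 0.775 m from the base axis. Payload 14.6 kg.
Tool frame: the origin (TCP) lies on the centre line of the jaws, within the pads' length; the fingertips stand 19 mm ahead of it and the grasp point (between the pads) is the TCP; z points along the fingers, y is the direction in which the jaws open and shut (so a half turn about z gives the same grasp; the last joint's range is limited). The gripper opens to 94 mm and grips with 3 to 60 N. Pads are 16 mm wide; open, the fingers measure 119 mm over their backs; the gripper's body (75 mm by 177 mm) begins 78 mm behind the grasp point.
Start: joints at [1.037, 0.3, 1.521, -0, 1.321, -0.067], TCP at [0.248, 0.491, 0.224] pointing down, gripper open.
Joint ranges: [-3.03, 3.03], [-0.79, 2.21], [0.23, 2.52], [-1.04, 4.18], [0, 3.07], [-2.55, 2.55]. Speed limits (rad/s): [2.22, 2.22, 2.57, 3.14, 3.14, 3.14].

INTERFACE

Orientations are given as [roll, pitch, yaw] about the fixed x, y, z axes, in that order (R = Rz(yaw) Ry(pitch) Rx(roll)).
In Python, from station import ctrl gives the robot as it stands. The module is installed in compiled form; this text tells all that it offers.
- The arm moves only by the shell command python3 -m creep 'ROWS' [FORCE]. ROWS is a JSON object of lists of equal length, an entry for each row: "translation": the shift along the world's x, y, z in mm, a list of three; "yaw": the turn about the world's z in rad; "gripper": the closure in counts, from 0 (fully open) to 255 (shut). A call has 1 to 5 rows; each row is the pose to reach, as a shift and turn from the pose measured when the call began; what a row does not reach only later rows make up. A row lasts 1/12 s, in which the tool goes at most 41.7 mm and 7.16 degrees, less where a joint would pass 70% of its speed; a pose out of reach is approached as far as the arm can. A call with a gripper value outside its range is refused whole. The fingers move at their own pace and stop on an object; FORCE is the grip in N (left out, the last holds). Time passes only in rows, so rows that repeat a pose let the fingers close. It gives the time, the measured TCP pose, the force and the opening at its end, in the units of the state.
- ctrl.get_obs(): the state, without advancing time (a new reading comes with each control period).
- ctrl.camera(name): name is "side" or "top" or "wrist"; returns a dict with "pixels" (480x640x3 uint8, red, green, blue), "depth" (480x640 float32, m along the optical axis (not along the pixel's ray), 0 where there is no reading), "fx", "fy", "cx", "cy" (pixels), "dist" ([k1, k2, p1, p2, k3] as OpenCV has them; the pictures are not rectified), "R" (3x3) and "t" (3): a world point X has camera coordinates R X + t; the wrist camera has in their place "tool_from_camera" (4x4, takes a point from camera to tool coordinates, whose origin is the TCP and whose axes are the flange's). Camera axes: x right, y down, z forward; pixel columns grow to the right and rows downward; lengths in m; the calibration is good to about 2 mm. A picture is of the moment at which its call begins: read the wrist's pose just before it.
- ctrl.hand_in(): hands the job in, once; it reports no verdict.
The state is a dict: "time_s": time; "qpos": joint angles; "joint_vel": joint speeds; "tau": joint torques, N m; "ee_pos": TCP position; "eef_rot": TCP orientation; "force": force on the tool from outside, world axes, zero at the start; "moment": the same for the moment, N m; "grip_width": finger opening in m.
Only numpy, scipy, OpenCV 4.12 (cv2) and the standard library are available. Lean on these libraries where they do the work, as an engineer would, in place of code of your own. Each camera call takes 0.05 s, during which the arm holds its last target. There are 200 camera calls.

## Working session

There is one attempt and no reset: what is moved stays moved. The work goes in short steps, Python scripts to look and compute and a shell command to move; the robot and the scene stay as the last step left them, time stands still between calls to the robot, and variables do not carry over. Pictures are saved under pics/ and viewed, about 8 in all and at most 12, crops included, and the job is handed in when it is done.

```bash
mkdir -p pics; cat > h.py <<'E'
import numpy as np, cv2, pickle
from station import ctrl
def grab(name,fn):
    o=ctrl.get_obs(); c=ctrl.camera(name); c=dict(c); c['obs']=o
    cv2.imwrite(f'pics/{fn}.png',c['pixels'][:,:,::-1]); pickle.dump(c,open(f'pics/{fn}.pkl','wb')); return c
def load(fn): return pickle.load(open(f'pics/{fn}.pkl','rb'))
def pose(c):
    if 'R' in c and c['R'] is not None: 
        R=np.array(c['R']);return R.T,-R.T@np.array(c['t'])
    from scipy.spatial.transform import Rotation as Ro
    T=np.eye(4);T[:3,:3]=Ro.from_euler('xyz',c['obs']['eef_rot']).as_matrix();T[:3,3]=c['obs']['ee_pos']
    M=T@np.array(c['tool_from_camera']);return M[:3,:3],M[:3,3]
def K(c): return np.array([[c['fx'],0,c['cx']],[0,c['fy'],c['cy']],[0,0,1.]])
def plane(c,uv,z):
    n=cv2.undistortPoints(np.array(uv,float).reshape(-1,1,2),K(c),np.array(c['dist'],float)).reshape(-1,2)
    R,p=pose(c); d=np.c_[n,np.ones(len(n))]@R.T
    return p+d*((z-p[2])/d[:,2])[:,None]
E
python3 - <<'E'
from h import *
print(ctrl.get_obs())
for n in('top','side'):
    c=grab(n,n+'0'); print(n,pose(c),c['fx'])
E
```

```text
{'time_s': 0.0, 'qpos': array([ 1.03737991e+00,  3.00461006e-01,  1.52161782e+00, -3.26816693e-05,
        1.32073434e+00, -6.65854258e-02]), 'joint_vel': array([-1.79355494e-05, -9.30605377e-04,  1.44805204e-03,  4.06699587e-04,
        7.97621500e-04,  1.06547503e-03]), 'tau': array([-7.84472359e-04, -5.31798577e+01, -3.52748358e+01,  7.08164927e-02,
        2.42700346e-02, -8.12656140e-05]), 'ee_pos': array([0.24739973, 0.49091935, 0.22387633]), 'eef_rot': array([-3.14037274e+00, -4.96229295e-05,  2.67476974e+00]), 'force': array([-0.90600891, -0.43524994, -0.32043631]), 'moment': array([-0.03665763,  0.03926004,  0.04763184]), 'grip_width': 0.09373167262200036}
top (array([[ 0.00160765, -0.98470103,  0.17424492],
       [-0.99991077, -0.00389373, -0.01277884],
       [ 0.0132618 , -0.17420883, -0.98461942]]), array([0.27399157, 0.02052836, 1.34525734])) 471.74627073250207
side (array([[-0.97649653, -0.1535207 ,  0.15128091],
       [-0.21536112,  0.72302161, -0.65639876],
       [-0.00860857, -0.67355114, -0.73909049]]), array([0.23212915, 1.14723461, 1.36692389])) 544.6044151904445
```

View pics/top0.png

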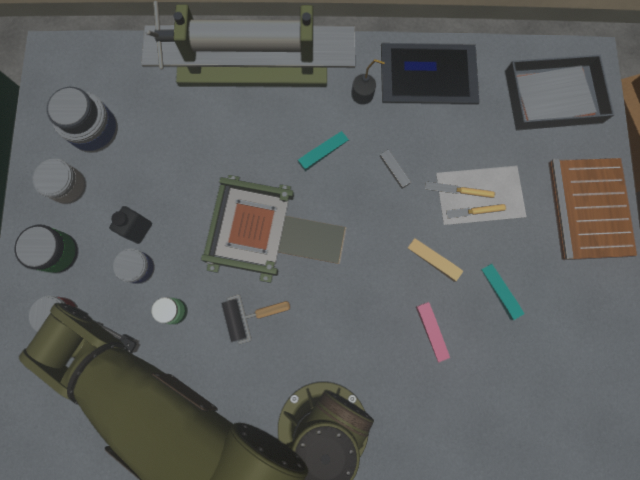

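View pics/side0.png

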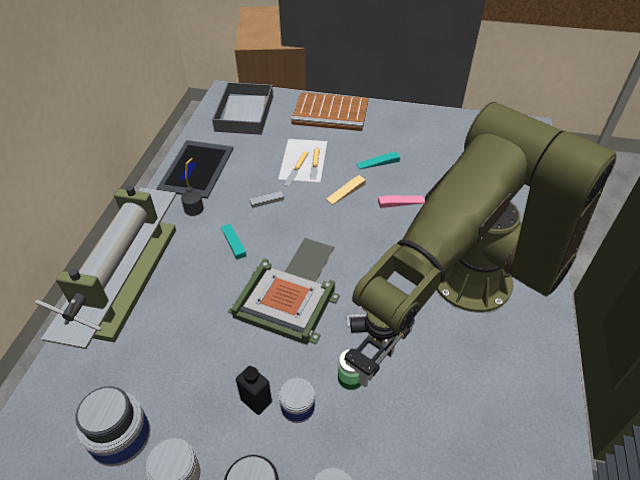

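The top view shows the candidates:
- Pale beech bar at (435,260).
- Turquoise bars at (323,150) and (503,292).
- Pink bar at (433,332).
- Steel parallel at (395,169).

Only the one at (435,260) is pale beech. The cradle is at (248,228), and its packing boards run right to about (345,243). Next I'll take an enlarged crop to confirm the wedge, plus measurements.

```bash
python3 - <<'E'
from h import *
a=load('top0');b=load('side0')
ca=cv2.resize(a['pixels'][225:295,395:480],None,fx=4.5,fy=4.5,interpolation=3)
cb=cv2.resize(b['pixels'][165:215,315:385],None,fx=5.5,fy=5.5,interpolation=3)
cc=cv2.resize(a['pixels'][165:290,195:355],None,fx=4.5,fy=2.4*1.875,interpolation=3)[:,:720]
cb=cv2.resize(cb,(400,285))
ca=cv2.resize(ca,(400,315))
im=np.zeros((600,800,3),np.uint8)
im[:285,400:]=cb; im[:315,:400]=ca
c2=cv2.resize(a['pixels'][165:290,195:355],(365,285),interpolation=3); im[315:,:365]=c2
c3=cv2.resize(b['pixels'][230:345,225:345],(300,288),interpolation=3); im[312:,400:700]=c3
cv2.imwrite('pics/crop1.png',im[:,:,::-1])
for n,c in(('top',a),('side',b)):
    h=cv2.cvtColor(c['pixels'],cv2.COLOR_RGB2HSV)
    m=cv2.inRange(h,(15,60,120),(30,255,255))
    for k in cv2.findContours(m,0,2)[0]:
        if cv2.contourArea(k)>300:
            r=cv2.minAreaRect(k); bx=cv2.boxPoints(r); print(n,r); print(plane(c,bx,0.012).round(3).tolist())
# boards
print(plane(a,[[345,227],[341,263],[282,218],[278,256]],0.006).round(3))
E
```

```text
top ((434.9969177246094, 259.02294921875), (58.78609848022461, 12.432730674743652), 34.01934814453125)
[[0.492, -0.242, 0.012], [0.523, -0.263, 0.012], [0.427, -0.4, 0.012], [0.398, -0.379, 0.012]]
side ((345.3200378417969, 189.26002502441406), (8.799999237060547, 42.60000228881836), 53.13010025024414)
[[0.527, -0.259, 0.012], [0.43, -0.424, 0.012], [0.404, -0.388, 0.012], [0.501, -0.228, 0.012]]
side ((479.37347412109375, 193.9049530029297), (22.838306427001953, 121.7060775756836), 40.73210525512695)
[[0.142, -0.169, 0.012], [-0.126, -0.741, 0.012], [-0.19, -0.659, 0.012], [0.081, -0.113, 0.012]]
side ((268.0, 27.5), (43.0, 68.0), 90.0)
[[1.336, -1.657, 0.012], [0.97, -1.732, 0.012], [0.861, -1.281, 0.012], [1.189, -1.213, 0.012]]
[[ 0.554 -0.064  0.006]
 [ 0.448 -0.052  0.006]
 [ 0.58   0.119  0.006]
 [ 0.468  0.129  0.006]]
```

View pics/crop1.png

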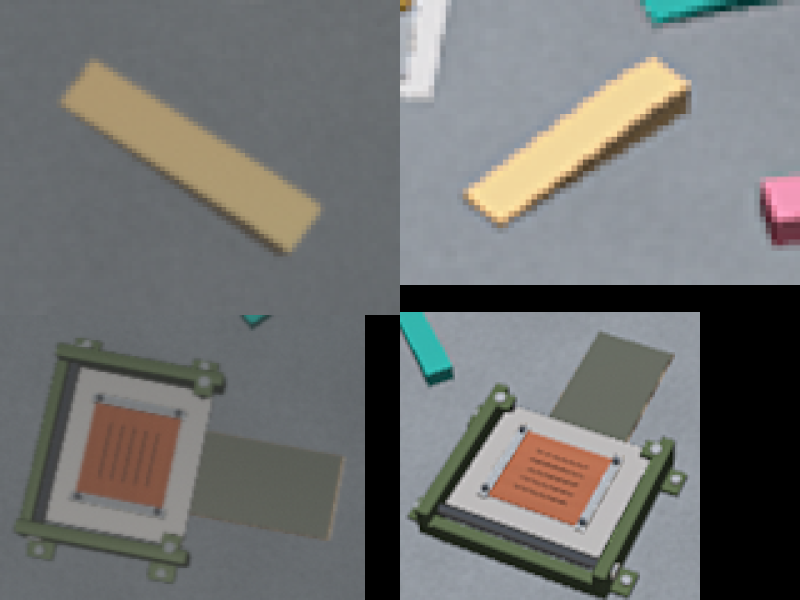

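The crop confirms it: the beech bar tapers, with its thick heel at the upper right of the side view (world about 0.42,-0.375) and its thin end towards (0.51,-0.25), i.e. at about 55°. The push direction is about 83°. I'll travel to a point above the wedge.

```bash
python3 -m creep '{"translation":[[8,-41,0],[17,-82,0],[25,-123,0],[34,-164,0],[42,-204,0]],"yaw":[-0.08,-0.17,-0.25,-0.34,-0.42],"gripper":[0,0,0,0,0]}'
python3 -m creep '{"translation":[[8,-41,0],[17,-82,0],[25,-123,0],[34,-164,0],[42,-204,0]],"yaw":[-0.08,-0.17,-0.25,-0.34,-0.42],"gripper":[0,0,0,0,0]}'
python3 -m creep '{"translation":[[8,-41,0],[17,-82,0],[25,-123,0],[34,-164,0],[42,-204,0]],"yaw":[-0.08,-0.17,-0.25,-0.34,-0.42],"gripper":[0,0,0,0,0]}'
python3 -m creep '{"translation":[[8,-41,0],[17,-82,0],[25,-123,0],[34,-164,0],[42,-204,0]],"yaw":[-0.08,-0.17,-0.25,-0.34,-0.42],"gripper":[0,0,0,0,0]}'
```

```text
time_s: 0.52
ee_pos: [0.2891, 0.2852, 0.2236]
eef_rot: [-3.14, 0.0, 2.251]
force: [1.7, -0.9, 0.1]
grip_width: 0.0941
time_s: 0.93
ee_pos: [0.3304, 0.0811, 0.2237]
eef_rot: [-3.141, 0.0, 1.827]
force: [1.2, 0.4, 0.5]
grip_width: 0.0942
time_s: 1.35
ee_pos: [0.3718, -0.1235, 0.2238]
eef_rot: [-3.141, 0.0, 1.402]
force: [1.2, 0.7, 0.1]
grip_width: 0.094
time_s: 1.77
ee_pos: [0.4132, -0.3276, 0.2234]
eef_rot: [-3.141, -0.0, 0.977]
force: [1.0, 0.8, 0.4]
grip_width: 0.0938
```

```bash
python3 - <<'E'
from h import *
c=grab('wrist','w1'); print(c['obs']['ee_pos'],pose(c)[1])
h=cv2.cvtColor(c['pixels'],cv2.COLOR_RGB2HSV)
m=cv2.inRange(h,(13,50,100),(32,255,255))
for k in cv2.findContours(m,0,2)[0]:
    if cv2.contourArea(k)>1500:
        r=cv2.minAreaRect(k); bx=cv2.boxPoints(r); ap=cv2.approxPolyDP(k,6,True)[:,0]
        print(r); print(ap.tolist()); print('z0',plane(c,ap,0.).round(4).tolist()); print('z23',plane(c,ap,0.0235).round(4).tolist())
E
```

```text
[ 0.41319817 -0.32761459  0.22335578] [ 0.45017862 -0.27411197  0.38286473]
((551.912109375, 244.27700805664062), (99.85671997070312, 19.99459457397461), 54.462318420410156)
[[528, 200], [521, 205], [528, 228], [578, 287], [580, 267]]
z0 [[0.6156, -0.4355, 0.0], [0.6068, -0.436, 0.0], [0.602, -0.4626, 0.0], [0.6209, -0.5568, 0.0], [0.6326, -0.5363, 0.0]]
z23 [[0.6055, -0.4256, 0.0235], [0.5972, -0.4261, 0.0235], [0.5927, -0.4511, 0.0235], [0.6104, -0.5395, 0.0235], [0.6214, -0.5202, 0.0235]]
((583.433837890625, 192.96408081054688), (108.62828826904297, 21.803783416748047), 73.49563598632812)
[[571, 140], [565, 169], [587, 237], [599, 245], [605, 229]]
z0 [[0.6825, -0.4054, 0.0], [0.664, -0.4286, 0.0], [0.6536, -0.5092, 0.0], [0.6616, -0.5255, 0.0], [0.6748, -0.5127, 0.0]]
z23 [[0.6683, -0.3973, 0.0235], [0.6509, -0.4191, 0.0235], [0.6411, -0.4948, 0.0235], [0.6486, -0.51, 0.0235], [0.661, -0.498, 0.0235]]
((355.4737548828125, 193.55142211914062), (40.47783660888672, 169.57984924316406), 3.410945177078247)
[[344, 108], [331, 269], [337, 277], [366, 279], [380, 118]]
z0 [[0.503, -0.2506, 0.0], [0.4009, -0.3821, 0.0], [0.4013, -0.3934, 0.0], [0.4264, -0.413, 0.0], [0.5276, -0.2785, 0.0]]
z23 [[0.4997, -0.252, 0.0235], [0.4039, -0.3755, 0.0235], [0.4043, -0.3861, 0.0235], [0.4279, -0.4045, 0.0235], [0.5229, -0.2782, 0.0235]]
```

View pics/w1.png

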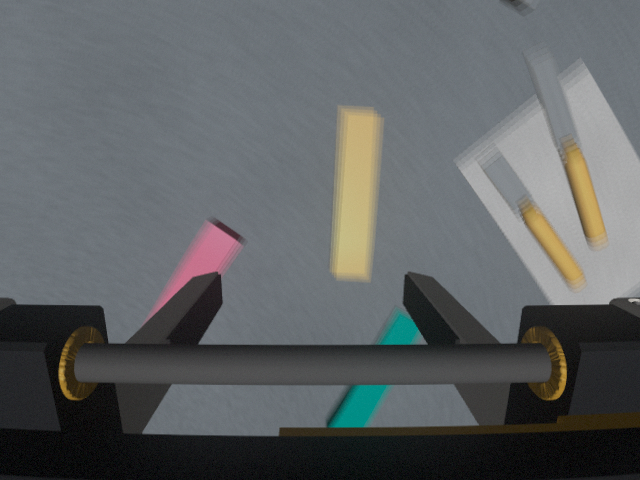

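The wrist view shows the beech wedge at (355,193), with its heel at the bottom (350,277) and its thin end at the top (361,112). The picture is blurred by motion. The turquoise, pink and knives are clear of the jaws. I'll go lower, stop and look again.

```bash
python3 -m creep '{"translation":[[4,-20,-25],[9,-38,-50],[13,-53,-70],[13,-53,-70],[13,-53,-70]],"yaw":[-0.03,-0.055,-0.055,-0.055,-0.055],"gripper":[60,80,80,80,80]}'
python3 - <<'E'
from h import *
c=grab('wrist','w2'); print(c['obs']['ee_pos'],c['obs']['eef_rot'],c['obs']['grip_width'])
h=cv2.cvtColor(c['pixels'],cv2.COLOR_RGB2HSV)
m=cv2.inRange(h,(13,50,90),(32,255,255)); m[:, :250]=0
for k in cv2.findContours(m,0,2)[0]:
    if cv2.contourArea(k)>4000:
        ap=cv2.approxPolyDP(k,6,True)[:,0]; r=cv2.minAreaRect(k)
        print(r,ap.tolist()); print('z4',plane(c,ap,0.004).round(4).tolist()); print('z23',plane(c,ap,0.0235).round(4).tolist())
E
```

```text
time_s: 2.23
ee_pos: [0.4262, -0.3855, 0.1515]
eef_rot: [-3.138, 0.001, 0.913]
force: [0.0, 0.1, 0.4]
grip_width: 0.0656
[ 0.42624805 -0.38545187  0.15146945] [-3.13780406e+00  5.48044005e-04  9.13365432e-01] 0.0656475622214274
((300.86083984375, 144.73641967773438), (214.65811157226562, 47.010616302490234), 88.72696685791016) [[321, 37], [276, 39], [282, 252], [325, 251]]
z4 [[0.527, -0.2652, 0.004], [0.4988, -0.2451, 0.004], [0.397, -0.3802, 0.004], [0.4269, -0.402, 0.004]]
z23 [[0.5232, -0.2696, 0.0235], [0.4968, -0.2508, 0.0235], [0.4015, -0.3773, 0.0235], [0.4295, -0.3978, 0.0235]]
```

View pics/w2.png

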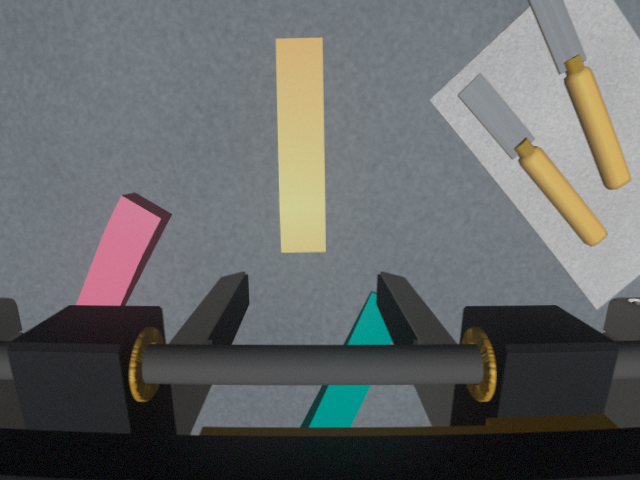

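The wedge is sharp in this view: heel end at (303,252), thin end at (299,38). The turquoise end at (373,293) is about 48 mm behind the heel centre and 57 mm to the side, so it's clear. I'll descend and grip.

```bash
python3 -m creep '{"translation":[[0,12,-10],[0,12,-35],[0,12,-65],[0,12,-95],[0,12,-115]],"yaw":[0.02,0.023,0.023,0.023,0.023],"gripper":[80,80,80,80,80]}'
python3 -m creep '{"translation":[[0,0,-7],[0,0,-14],[0,0,-14],[0,0,-14],[0,0,-14]],"yaw":[0,0,0,0,0],"gripper":[80,80,80,80,80]}'
python3 -m creep '{"translation":[[0,0,0],[0,0,0],[0,0,0],[0,0,0],[0,0,0]],"yaw":[0,0,0,0,0],"gripper":[120,150,190,220,220]}' 40
python3 -m creep '{"translation":[[0,0,0],[0,0,0],[0,0,0],[0,0,0],[0,0,0]],"yaw":[0,0,0,0,0],"gripper":[220,220,220,220,220]}' 40
```

```text
time_s: 2.7
ee_pos: [0.4268, -0.3723, 0.0376]
eef_rot: [-3.141, 0.001, 0.938]
force: [0.5, -0.9, -0.3]
grip_width: 0.0643
time_s: 3.12
ee_pos: [0.4274, -0.3728, 0.0252]
eef_rot: [3.14, 0.001, 0.938]
force: [0.5, -0.6, 1.0]
grip_width: 0.0644
time_s: 3.53
ee_pos: [0.4274, -0.3728, 0.0253]
eef_rot: [3.14, 0.001, 0.938]
force: [-0.9, 0.8, 1.4]
grip_width: 0.0357
time_s: 3.95
ee_pos: [0.4274, -0.3728, 0.0253]
eef_rot: [3.14, 0.001, 0.938]
force: [-0.4, 0.3, 1.6]
grip_width: 0.0355
```

```bash
python3 -m creep '{"translation":[[0,0,10],[0,0,30],[0,0,60],[0,0,90],[0,0,100]],"yaw":[0,0,0,0,0],"gripper":[220,220,220,220,220]}'
python3 -m creep '{"translation":[[7,28,0],[14,56,0],[21,85,0],[28,115,0],[35,144,0]],"yaw":[0.05,0.1,0.15,0.2,0.25],"gripper":[220,220,220,220,220]}'
python3 -m creep '{"translation":[[9,36,0],[18,72,0],[28,110,0],[35,134,0],[35,134,0]],"yaw":[0.06,0.12,0.18,0.25,0.26],"gripper":[220,220,220,220,220]}'
python3 -m creep '{"translation":[[0,0,0],[0,0,0],[0,0,0]],"yaw":[0,0,0],"gripper":[220,220,220]}'
python3 - <<'E'
from h import *
c=grab('wrist','w3'); grab('top','top1'); print(c['obs'])
E
```

```text
time_s: 4.37
ee_pos: [0.4284, -0.3738, 0.1302]
eef_rot: [3.134, 0.002, 0.938]
force: [0.4, -0.4, 0.0]
grip_width: 0.0359
time_s: 4.78
ee_pos: [0.4633, -0.2283, 0.1301]
eef_rot: [3.135, 0.002, 1.19]
force: [1.0, 1.1, -0.8]
grip_width: 0.0359
time_s: 5.2
ee_pos: [0.4989, -0.0905, 0.1301]
eef_rot: [3.135, 0.002, 1.458]
force: [0.5, -0.1, -1.2]
grip_width: 0.0355
time_s: 5.45
ee_pos: [0.4987, -0.0912, 0.1301]
eef_rot: [3.135, 0.002, 1.457]
force: [-0.6, 0.4, -0.8]
grip_width: 0.0358
{'time_s': 5.45, 'qpos': array([-2.52858991e-01,  3.03485687e-01,  1.75099225e+00, -7.19351062e-04,
        1.08031589e+00, -1.38370752e-01]), 'joint_vel': array([-0.01120714,  0.00124813, -0.00011181,  0.0004288 ,  0.00018701,
       -0.0008812 ]), 'tau': array([ 9.35249235e-01, -4.99285448e+01, -3.16794169e+01,  1.23582222e-01,
        1.74776179e-02, -1.63977459e-02]), 'ee_pos': array([ 0.49866685, -0.09121316,  0.13007075]), 'eef_rot': array([3.13494674e+00, 1.56848594e-03, 1.45663957e+00]), 'force': array([-0.60070998,  0.40572874, -0.82861101]), 'moment': array([-0.09227185,  0.09440813, -0.04852224]), 'grip_width': 0.03578290450224668}
```

View pics/w3.png

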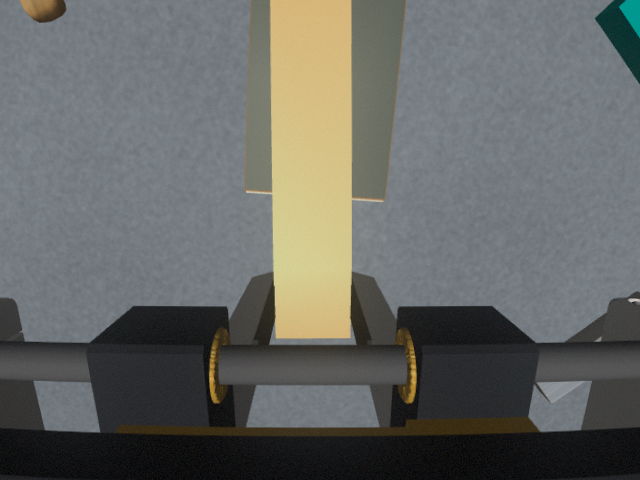

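The wrist view shows the wedge held straight, at about (312,170). The near end of the packing boards runs from (246,191) to (384,200), and the wedge is slightly skewed to them. Next I'll work out the board frame.

```bash
python3 - <<'E'
from h import *
c=load('w3')
for z in(.003,.006,.009):
    p=plane(c,[[246,190],[384,200],[252,2],[405,2]],z)
    print(z,p.round(4)[:,:2].tolist(),'w',np.linalg.norm(p[1]-p[0]).round(4),'mid',((p[0]+p[1])/2).round(4)[:2],
     [np.degrees(np.arctan2(*(p[b]-p[a])[1::-1])).round(2) for a,b in((0,2),(1,3))],'perp',np.degrees(np.arctan2(*(p[0]-p[1])[1::-1])).round(2)-90)
w=plane(c,[[272,2],[351,2],[276,338],[350,338]],0.125); print('wedge',w.round(4))
# top view: boards + copper plate
for n in('top0','side0'):
    t=load(n); h=cv2.cvtColor(t['pixels'],cv2.COLOR_RGB2HSV)
    m=cv2.inRange(h,(5,110,80),(14,255,255)); 
    k=[k for k in cv2.findContours(m,0,2)[0] if 500<cv2.contourArea(k)<3000]
    for q in k:
        r=cv2.minAreaRect(q);b=cv2.boxPoints(r);P=plane(t,b,0.035);print(n,r[0],P.round(3)[:,:2].tolist(),'mean',P.mean(0).round(4), [np.degrees(np.arctan2(*(P[(i+1)%4]-P[i])[1::-1])).round(1) for i in range(4)])
t=load('top1');print(plane(t,[[345,226],[341,263]],.006))
E
```

```text
0.003 [[0.4532, -0.0448], [0.559, -0.0647], [0.4769, 0.0863], [0.5848, 0.0746]] w 0.1076 mid [ 0.5061 -0.0547] [np.float64(79.77), np.float64(79.5)] perp 79.34
0.006 [[0.4538, -0.0446], [0.5584, -0.0643], [0.4772, 0.0851], [0.5839, 0.0735]] w 0.1064 mid [ 0.5061 -0.0544] [np.float64(79.77), np.float64(79.5)] perp 79.34
0.009 [[0.4543, -0.0444], [0.5578, -0.0639], [0.4775, 0.0839], [0.5831, 0.0725]] w 0.1053 mid [ 0.5061 -0.0541] [np.float64(79.77), np.float64(79.5)] perp 79.34
wedge [[ 0.497   0.0373  0.125 ]
 [ 0.5289  0.0337  0.125 ]
 [ 0.4788 -0.1098  0.125 ]
 [ 0.5149 -0.114   0.125 ]]
top0 (250.92311096191406, 225.8846435546875) [[0.506, 0.265], [0.615, 0.248], [0.594, 0.143], [0.486, 0.162]] mean [0.55   0.2047 0.035 ] [np.float64(-9.1), np.float64(-101.3), np.float64(170.1), np.float64(78.8)]
side0 (284.7583312988281, 295.6904296875) [[0.619, 0.249], [0.62, 0.141], [0.488, 0.167], [0.493, 0.272]] mean [0.5552 0.2071 0.035 ] [np.float64(-89.7), np.float64(168.6), np.float64(87.4), np.float64(-10.4)]
side0 (330.1393737792969, 106.46721649169922) [[0.759, -0.701], [0.794, -0.879], [0.476, -0.892], [0.458, -0.717]] mean [ 0.6219 -0.7975  0.035 ] [np.float64(-78.9), np.float64(-177.6), np.float64(96.1), np.float64(3.0)]
[[ 0.55655563 -0.06392045  0.006     ]
 [ 0.44833958 -0.05171364  0.006     ]]
```

Two measurements agree on a push direction of 79.7°: board edges 79.5–79.8°, board end to copper plate 79.8°. I'll align at cradle x of about -215 and lower.

```bash
python3 -m creep '{"translation":[[1.5,0,-20],[1.5,0,-45],[1.5,0,-70],[1.5,0,-85],[1.5,0,-90]],"yaw":[-0.03,-0.067,-0.067,-0.067,-0.067],"gripper":[220,220,220,220,220]}'
python3 -m creep '{"translation":[[0,0,-1],[0,0,-2],[0,0,-3],[0,0,-3],[0,0,-3]],"yaw":[0,0,0,0,0],"gripper":[220,220,220,220,220]}'
python3 -m creep '{"translation":[[0,0,-0.5],[0,0,-1],[0,0,-1.5],[0,0,-1.5],[0,0,-1.5]],"yaw":[0,0,0,0,0],"gripper":[220,220,220,220,220]}'
python3 -m creep '{"translation":[[0,0,-0.5],[0,0,-1],[0,0,-1.5],[0,0,-1.5],[0,0,-1.5]],"yaw":[0,0,0,0,0],"gripper":[220,220,220,220,220]}'
```

```text
time_s: 5.97
ee_pos: [0.4989, -0.0918, 0.0378]
eef_rot: [3.138, 0.001, 1.388]
force: [-0.7, 0.3, -1.2]
grip_width: 0.0355
time_s: 6.38
ee_pos: [0.4992, -0.092, 0.0355]
eef_rot: [3.137, 0.001, 1.388]
force: [-0.3, 0.1, -0.1]
grip_width: 0.0354
time_s: 6.8
ee_pos: [0.4992, -0.0919, 0.034]
eef_rot: [3.137, 0.001, 1.388]
force: [-0.1, -0.5, -0.1]
grip_width: 0.0355
time_s: 7.22
ee_pos: [0.4992, -0.0919, 0.0324]
eef_rot: [3.137, 0.001, 1.388]
force: [0.5, 0.3, -1.1]
grip_width: 0.0355
```

```bash
python3 -m creep '{"translation":[[0,0,-0.5],[0,0,-1],[0,0,-1],[0,0,-1]],"yaw":[0,0,0,0],"gripper":[220,220,220,220]}'
python3 -m creep '{"translation":[[0,0,-0.5],[0,0,-1],[0,0,-1],[0,0,-1]],"yaw":[0,0,0,0],"gripper":[220,220,220,220]}'
python3 - <<'E'
from h import *
grab('wrist','w4'); print(ctrl.get_obs()['moment'])
E
```

```text
time_s: 7.55
ee_pos: [0.4992, -0.0919, 0.0314]
eef_rot: [3.137, 0.001, 1.388]
force: [-0.8, 0.3, -1.1]
grip_width: 0.0356
time_s: 7.88
ee_pos: [0.4992, -0.0919, 0.0305]
eef_rot: [3.137, 0.001, 1.388]
force: [-1.1, -0.0, 1.1]
grip_width: 0.0358
[-0.02552363  0.16352423  0.00562722]
```

```bash
python3 -m creep '{"translation":[[0,0,-0.5],[0,0,-0.5],[0,0,-0.5]],"yaw":[0,0,0],"gripper":[220,220,220]}'
python3 -m creep '{"translation":[[0,0,-0.5],[0,0,-0.5],[0,0,-0.5]],"yaw":[0,0,0],"gripper":[220,220,220]}'
python3 -c "
from station import ctrl;print(ctrl.get_obs()['moment'])"
```

```text
time_s: 8.18
ee_pos: [0.4993, -0.092, 0.0303]
eef_rot: [3.137, 0.001, 1.388]
force: [-2.5, -0.1, 4.8]
grip_width: 0.0359
time_s: 8.43
ee_pos: [0.4993, -0.092, 0.0302]
eef_rot: [3.137, 0.001, 1.388]
force: [-3.7, -0.5, 7.2]
grip_width: 0.0358
[0.19602214 0.71068512 0.07098114]
```

View pics/w4.png

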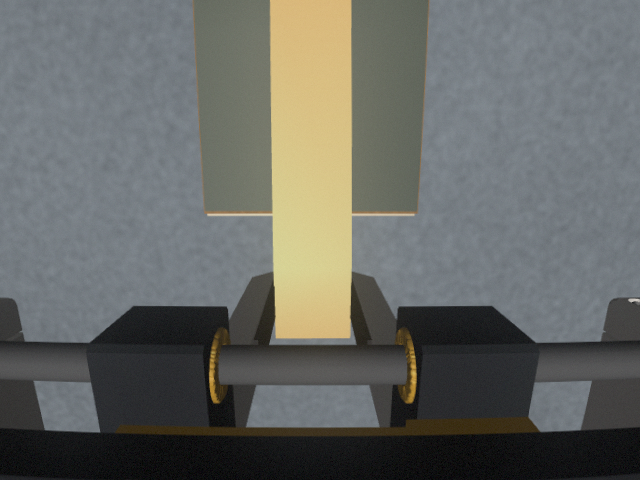

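Contact is felt at z of about 0.0303, so the boards are about 5 mm thick. In the picture the wedge (272–352) is centred on the boards (206–418). I'll relax the down-force slightly and slide forward.

```bash
python3 -m creep '{"translation":[[0,0,0.7],[0,0,0.7],[0,0,0.7]],"yaw":[0,0,0],"gripper":[220,220,220]}'
python3 -m creep '{"translation":[[1.4,7.9,0],[2.9,15.7,0],[4.3,23.6,0],[5.8,31.5,0],[7.2,39.4,0]],"yaw":[0,0,0,0,0],"gripper":[220,220,220,220,220]}'
python3 -m creep '{"translation":[[1.4,7.9,0],[2.9,15.7,0],[4.3,23.6,0],[5.8,31.5,0],[7.2,39.4,0]],"yaw":[0,0,0,0,0],"gripper":[220,220,220,220,220]}'
python3 -m creep '{"translation":[[0,0,0],[0,0,0]],"yaw":[0,0],"gripper":[220,220]}'
```

```text
time_s: 8.68
ee_pos: [0.4993, -0.092, 0.0307]
eef_rot: [3.137, 0.001, 1.388]
force: [-0.7, 0.5, -0.1]
grip_width: 0.0359
time_s: 9.1
ee_pos: [0.5066, -0.0515, 0.0307]
eef_rot: [3.137, 0.001, 1.388]
force: [1.1, 0.5, -0.4]
grip_width: 0.0357
time_s: 9.52
ee_pos: [0.514, -0.0113, 0.0307]
eef_rot: [3.137, 0.001, 1.388]
force: [-0.2, -0.6, -0.2]
grip_width: 0.0355
time_s: 9.68
ee_pos: [0.514, -0.0108, 0.0307]
eef_rot: [3.137, 0.002, 1.389]
force: [0.2, -0.2, -0.9]
grip_width: 0.0357
```

```bash
python3 -m creep '{"translation":[[0.9,4.9,-0.1],[1.8,9.8,-0.2],[2.7,14.8,-0.3],[3.6,19.7,-0.3],[3.6,19.7,-0.3]],"yaw":[0,0,0,0,0],"gripper":[220,220,220,220,220]}'
python3 -m creep '{"translation":[[0.4,2,0],[0.7,3.9,0],[1.1,5.9,0],[1.4,7.9,0],[1.8,9.8,0]],"yaw":[0,0,0,0,0],"gripper":[220,220,220,220,220]}'
python3 -m creep '{"translation":[[0.4,2,0],[0.7,3.9,0],[1.1,5.9,0],[1.4,7.9,0],[1.8,9.8,0]],"yaw":[0,0,0,0,0],"gripper":[220,220,220,220,220]}'
```

```text
time_s: 10.1
ee_pos: [0.5179, 0.0097, 0.0305]
eef_rot: [3.137, 0.001, 1.39]
force: [0.0, 1.2, 2.1]
grip_width: 0.0353
time_s: 10.52
ee_pos: [0.5196, 0.0191, 0.0305]
eef_rot: [3.137, 0.002, 1.39]
force: [-2.0, -10.2, 2.7]
grip_width: 0.0358
time_s: 10.93
ee_pos: [0.5212, 0.0282, 0.0305]
eef_rot: [3.137, 0.004, 1.39]
force: [-2.4, -8.5, 3.6]
grip_width: 0.0359
```

Contact was felt at TCP y of about 0.015, close to the predicted place. The lifting push is about 9 N. I'll continue in short advances.

```bash
python3 -m creep '{"translation":[[0.4,2,0.2],[0.7,3.9,0.2],[1.1,5.9,0.2],[1.4,7.9,0.2],[1.8,9.8,0.2]],"yaw":[0,0,0,0,0],"gripper":[220,220,220,220,220]}'
python3 -m creep '{"translation":[[0.4,2,0],[0.7,3.9,0],[1.1,5.9,0],[1.4,7.9,0],[1.8,9.8,0]],"yaw":[0,0,0,0,0],"gripper":[220,220,220,220,220]}'
python3 -m creep '{"translation":[[0.2,1,0],[0.4,2,0],[0.5,3,0],[0.7,3.9,0],[0.9,4.9,0]],"yaw":[0,0,0,0,0],"gripper":[220,220,220,220,220]}'
python3 -m creep '{"translation":[[0,0,0],[0,0,0]],"yaw":[0,0],"gripper":[220,220]}'
```

```text
time_s: 11.35
ee_pos: [0.5227, 0.0373, 0.0305]
eef_rot: [3.138, 0.005, 1.39]
force: [-1.4, -8.5, 0.3]
grip_width: 0.0357
time_s: 11.77
ee_pos: [0.5243, 0.0463, 0.0305]
eef_rot: [3.139, 0.006, 1.389]
force: [-1.3, -9.2, 3.4]
grip_width: 0.0352
time_s: 12.18
ee_pos: [0.5251, 0.0504, 0.0305]
eef_rot: [3.139, 0.008, 1.389]
force: [-1.9, -9.0, 3.6]
grip_width: 0.0356
time_s: 12.35
ee_pos: [0.5251, 0.0504, 0.0305]
eef_rot: [3.139, 0.008, 1.389]
force: [-0.0, -1.3, 0.5]
grip_width: 0.0359
```

```bash
python3 -m creep '{"translation":[[0.3,1.5,0.1],[0.5,3,0.1],[0.8,4.4,0.1],[1.1,5.9,0.1],[1.3,7.4,0.1]],"yaw":[0,0,0,0,0],"gripper":[220,220,220,220,220]}'
python3 -m creep '{"translation":[[0.2,1,0.1],[0.4,2,0.1],[0.5,3,0.1],[0.7,3.9,0.1],[0.9,4.9,0.1]],"yaw":[0,0,0,0,0],"gripper":[220,220,220,220,220]}'
python3 -m creep '{"translation":[[0.1,0.7,0.1],[0.3,1.4,0.1],[0.4,2,0.1],[0.5,2.6,0.1],[0.6,3.2,0.1]],"yaw":[0,0,0,0,0],"gripper":[220,220,220,220,220]}'
```

```text
time_s: 12.77
ee_pos: [0.5262, 0.0571, 0.0305]
eef_rot: [3.14, 0.009, 1.389]
force: [-1.8, -8.4, 2.3]
grip_width: 0.0358
time_s: 13.18
ee_pos: [0.5269, 0.0613, 0.0305]
eef_rot: [3.14, 0.01, 1.389]
force: [-1.9, -9.0, 2.3]
grip_width: 0.0356
time_s: 13.6
ee_pos: [0.5274, 0.0637, 0.0305]
eef_rot: [3.14, 0.011, 1.389]
force: [-1.3, -9.1, 2.1]
grip_width: 0.0355
```

```bash
python3 -m creep '{"translation":[[0.1,0.7,0.1],[0.3,1.4,0.1],[0.4,2,0.1],[0.5,2.6,0.1],[0.6,3.2,0.1]],"yaw":[0,0,0,0,0],"gripper":[220,220,220,220,220]}'
python3 -m creep '{"translation":[[0.1,0.7,0.1],[0.3,1.4,0.1],[0.4,2,0.1],[0.5,2.6,0.1],[0.5,3,0.1]],"yaw":[0,0,0,0,0],"gripper":[220,220,220,220,220]}'
```

```text
time_s: 14.02
ee_pos: [0.5278, 0.0662, 0.0305]
eef_rot: [3.141, 0.013, 1.388]
force: [-1.4, -9.4, 1.9]
grip_width: 0.0359
time_s: 14.43
ee_pos: [0.5282, 0.0686, 0.0305]
eef_rot: [3.141, 0.014, 1.388]
force: [-0.3, -7.9, 1.0]
grip_width: 0.0355
```

```bash
python3 -m creep '{"translation":[[0.1,0.7,0.1],[0.3,1.4,0.1],[0.4,2,0.1],[0.5,2.6,0.1],[0.5,3,0.1]],"yaw":[0,0,0,0,0],"gripper":[220,220,220,220,220]}'
python3 -m creep '{"translation":[[0.1,0.7,0.1],[0.3,1.3,0.1],[0.3,1.8,0.1],[0.4,2.2,0.1],[0.5,2.5,0.1]],"yaw":[0,0,0,0,0],"gripper":[220,220,220,220,220]}'
python3 - <<'E'
from h import *
c=grab('side','side1')
im=cv2.resize(c['pixels'][225:345,225:385],(800,600),interpolation=3); cv2.imwrite('pics/s1c.png',im[:,:,::-1])
E
```

```text
time_s: 14.85
ee_pos: [0.5286, 0.0709, 0.0305]
eef_rot: [3.141, 0.015, 1.388]
force: [-1.7, -9.2, 1.4]
grip_width: 0.0357
time_s: 15.27
ee_pos: [0.5288, 0.0721, 0.0305]
eef_rot: [-3.141, 0.017, 1.388]
force: [-3.0, -15.2, 4.0]
grip_width: 0.0356
```

View pics/s1c.png

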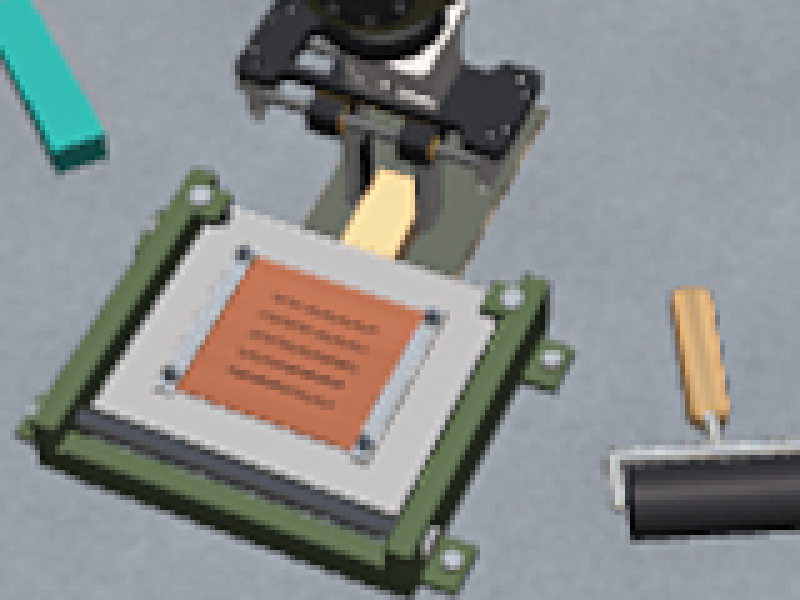

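The side view shows the wedge at (380,220) under the middle of the bed's open edge, with the bed up near the lugs. The push has jumped from 9 to about 15.5 N, so the bed is on its buffers. I'll make one small further push, aiming for about 17 N.

```bash
python3 -m creep '{"translation":[[0.1,0.7,0.2],[0.2,1.2,0.2],[0.3,1.5,0.2],[0.3,1.7,0.2],[0.3,1.8,0.2]],"yaw":[0,0,0,0,0],"gripper":[220,220,220,220,220]}'
```

```text
time_s: 15.73
ee_pos: [0.5288, 0.0724, 0.0305]
eef_rot: [-3.141, 0.02, 1.388]
force: [-2.0, -15.2, 1.1]
grip_width: 0.0355
```

```bash
python3 -m creep '{"translation":[[0.1,0.7,0.1],[0.2,1.3,0.1],[0.3,1.6,0.1],[0.3,1.8,0.1],[0.4,2,0.1]],"yaw":[0,0,0,0,0],"gripper":[220,220,220,220,220]}'
```

```text
time_s: 16.15
ee_pos: [0.5288, 0.0726, 0.0305]
eef_rot: [-3.14, 0.023, 1.388]
force: [-4.0, -17.5, 3.2]
grip_width: 0.0355
```

The push is 17.9 N along the wedge, inside the tight band. I'll relax, let go, and back straight up.

```bash
python3 -m creep '{"translation":[[0,0,0],[0,0,0],[0,0,0]],"yaw":[0,0,0],"gripper":[220,220,220]}' 
python3 -m creep '{"translation":[[0,0,0],[0,0,0],[0,0,0],[0,0,0],[0,0,0]],"yaw":[0,0,0,0,0],"gripper":[180,140,110,90,80]}'
python3 -m creep '{"translation":[[0,0,0],[0,0,0],[0,0,5],[0,0,15],[0,0,30]],"yaw":[0,0,0,0,0],"gripper":[80,80,80,80,80]}'
python3 -m creep '{"translation":[[0,-5,25],[0,-20,50],[0,-40,80],[0,-60,100],[0,-80,120]],"yaw":[0,0,0,0,0],"gripper":[80,80,80,80,80]}'
python3 -m creep '{"translation":[[0,0,0],[0,0,0],[0,0,0]],"yaw":[0,0,0],"gripper":[80,80,80]}'
python3 - <<'E'
from h import *
c=grab('wrist','w5'); s=grab('side','side2'); t=grab('top','top2')
im=np.zeros((600,800,3),np.uint8)
im[:300,:400]=cv2.resize(c['pixels'],(400,300)); im[:300,400:]=cv2.resize(s['pixels'][225:345,225:385],(400,300),interpolation=3)
im[300:,:400]=cv2.resize(t['pixels'],(400,300)); im[300:,400:]=cv2.resize(s['pixels'],(400,300))
cv2.imwrite('pics/fin.png',im[:,:,::-1])
# wedge tip depth past the edge from wrist: heel end at z=.0285
a=load('top0')['pixels'].astype(int);d=np.abs(t['pixels'].astype(int)-a).sum(2)>90
n,l,st,ce=cv2.connectedComponentsWithStats(d.astype(np.uint8)); print([(st[i].tolist()) for i in range(1,n) if st[i][4]>25])
E
```

```text
time_s: 16.4
ee_pos: [0.5288, 0.0724, 0.0305]
eef_rot: [-3.14, 0.023, 1.388]
force: [-1.1, -5.0, 1.9]
grip_width: 0.0356
time_s: 16.82
ee_pos: [0.5287, 0.0726, 0.0304]
eef_rot: [-3.14, 0.023, 1.388]
force: [-0.4, 0.6, 0.3]
grip_width: 0.0589
time_s: 17.23
ee_pos: [0.5283, 0.0726, 0.0606]
eef_rot: [-3.138, 0.023, 1.388]
force: [-0.3, -0.1, 0.4]
grip_width: 0.0649
time_s: 17.65
ee_pos: [0.5283, -0.0082, 0.1833]
eef_rot: [-3.14, 0.023, 1.389]
force: [0.1, 0.6, 0.4]
grip_width: 0.0644
time_s: 17.9
ee_pos: [0.528, -0.0077, 0.183]
eef_rot: [-3.14, 0.023, 1.389]
force: [0.3, -0.2, -0.4]
grip_width: 0.0645
[[183, 174, 189, 251, 16491], [409, 239, 53, 41, 636], [19, 303, 189, 177, 14144], [192, 398, 57, 48, 1106], [251, 415, 78, 59, 1592], [354, 422, 24, 58, 564], [349, 432, 18, 17, 75], [333, 434, 22, 16, 140], [246, 462, 24, 18, 125]]
```

View pics/fin.png

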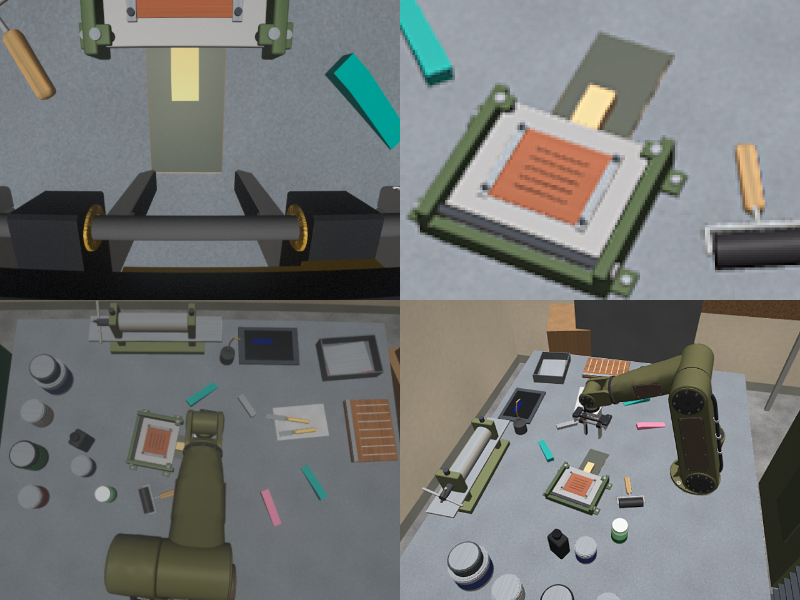

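The wedge stands straight at the middle of the edge (wrist quadrant, about 186,75), the bed is up to its lugs, and the other things are where they were. The gripper is clear, so I'll hand in.

```bash
python3 -c "
from station import ctrl;print(ctrl.hand_in())"
```

```text
the job is handed in; nothing more can be done
None
```

I slid the beech wedge thin end first along the packing boards under the middle of the bed's open edge. I let go with it tight and handed in at about 18 s.

- **Load felt:** the push was about 8–10 N while the bed lifted. It jumped to about 15.5 N when the bed met its buffers, and the last push was about 17.9 N. That is inside the 15–19 N band, and no reading went above 21 N, though I only read the force at the end of each move.
- **Depth:** I estimate the thin end is about 100 mm past the edge. This comes from the boards being about 5 mm thick by touch and from how far the wedge travelled.
- **Last pictures:** the wedge stands straight and centred, the bed is up at its stop lugs, and the gripper is clear with no force on it. Comparing the top view before and after showed no change except the wedge, the cradle area and the arm. The arm hides part of that view, but nothing looked moved in the others either.
- **Not checked or off:** I judged the bed level from the force jump and by eye, not by measuring its angle. The gripper tilted back about 1.3° by the end of the push, and nothing suggested it disturbed the wedge.

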